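# Load a pipe nipple through the spring guard of a pipe-end station

### The job

Take the white pipe nipple and pass it, upright, through the clear spring flap on top of the red pipe-end station and down into the bore, holding the flap open with the hand, then press it down past the drag of the spring jaw until it is firmly home on the sprung seat, with a clear push but not hard. Draw the hand out so that the flap swings fully shut over the nipple. Be gentle with the flap, which cracks if forced or jammed, and leave everything else on the bench where it is.

Things in the scene. Friction and masses are not known exactly. Their poses are not given: they have to be found in the camera images.
- white_nipple_center (a point): Centre (half-way up) of the white nipple to be loaded: a plain plastic pipe stub, 21 mm diameter, 80 mm long, about 60 g, both ends bevelled (2 mm over the last 4 mm), standing on the bench on one end; either end may go first. It can change places with the grey and the orange nipple.
- mouth (a point): Point on the bore axis at rim level on top of the red station (fixed, place and yaw vary), 150 mm above the bench. z up, x towards the flap's hinge (away from the robot at yaw 0), y along the hinge. The mouth is 44 mm wide in x (-21 to +23) and 130 mm in y (+-65), walls 6 mm; fingers go in side by side along y. Below it is empty down to 75 mm under the rim.
- bore_top (a point): Same axis, 75 mm below the rim: top face of the aluminium block with the vertical round bore, 24 mm diameter, 4 mm chamfer. The loaded nipple's top ends 44 to 61 mm below the rim, so the last stretch is best pushed with shut fingertips on its top, kept in the mouth so that they hold the flap open.
- jaw_level (a point): Same axis, 95 mm below the rim: height of a steel spring jaw (ball) that sticks 4 mm into the bore from +x. It drags on the nipple with about 2 to 6 N, enough to hold it where it is let go and against the seat at the end, when the seat has pushed it back up a little.
- seat_middle (a point): Same axis, 131 mm below the rim: middle of the seat's range. The sprung seat disc (5 N per mm, 6 mm travel) stands on a stop set anew each time: its free top is anywhere 124 to 138 mm below the rim and is not measured; feel it as a push that keeps growing above the drag. Home: 8 to 11 N above the drag. Under 6 N on the seat is not firm, over 14 N spoils it.
- hinge_mid (a point): Middle of the flap's hinge line, at rim level, 23 mm from the bore axis. The flap: clear plate 42 mm (x) by 126 mm (y) by 3 mm, yellow stripes along its free edge and its hinge. It sweeps the space down to 42 mm below the rim, so a nipple left higher keeps it open.
- flap (a joint): Opening angle of the flap, rad: 0 shut (level, flush with the rim), grows as it is pushed down into the box, at most 1.5. Its spring gives 0.02 Nm shut to 0.06 Nm wide open (about 0.5 to 2 N at the free edge), pushes what is in the mouth towards -x, and shuts it when the mouth is clear. More than 15 N on it cracks it.
- grey_nipple_center (a point): Centre of the grey nipple, same size, standing; leave alone.
- orange_nipple_center (a point): Centre of the orange nipple, same size, standing; leave alone.
- spray_can: Underside centre of a standing can, black with blue label, 66 mm diameter, 190 mm tall; leave alone.
- glue_can: Underside centre of a small steel tin, 64 mm diameter, 85 mm tall; leave alone.
- tape: Underside centre of a black tape roll lying flat, 90 mm diameter, 19 mm high; leave alone.
- spool: Underside centre of a white spool lying flat, 80 mm diameter, 26 mm high; leave alone.
- ratchet: Underside centre of a steel wrench lying flat, 170 mm long; leave alone.

How it is judged:
By the outcome, as a careful person would: the job done as asked, in the order asked, and still so for the second after the job is handed in, with the robot touching nothing.
It also fails if it takes over 72 s, if anything falls off the work surface, if the arm or the gripper's body presses on something with over 40 N, if the wrist force passes 120 N, or if a joint passes its speed limit or range.

### The arm

A 7-joint arm with a two-finger parallel gripper is mounted at the origin on the work surface. World frame = base frame: x ahead of the robot, y to its left, z up, the work surface at z = 0. Lengths are in m, angles in rad, forces in N, time in s.
With the tool pointing down it reaches from about 0.4 to 0.85 m from the base axis. Payload 10.4 kg.
Tool frame: the origin (TCP) lies at the very end of the fingers, on their centre line; the grasp point (between the pads) lies 19 mm behind it (manip.grip_point_offset is the z of the grasp point in the tool frame, in m); z points along the fingers, y is the direction in which the jaws open and shut (so a half turn about z gives the same grasp; the last joint's range is limited). The gripper opens to 85 mm and grips with 20 to 120 N. Pads are 22 mm wide; open, the fingers measure 114 mm over their backs; the gripper's body (76 mm by 85 mm) begins 54 mm behind the grasp point. The pads swing forward as they close: fully open they stand 13 mm farther back than shut.
Start: joints at [-1.181, 0.332, -0.065, 1.46, 0.022, 1.35, -0.088], TCP at [0.251, 0.573, 0.231] pointing down, gripper open.
Joint ranges: [-2.6, 2.6], [-0.5, 2.12], [-1.47, 1.34], [0.16, 2.42], [-1.27, 4.41], [0.06, 2.06], [-2.6, 2.6]. Speed limits (rad/s): [2.22, 2.22, 2.79, 2.79, 3.14, 3.14, 3.14].

### API

Orientations are given as a unit quaternion [x, y, z, w].
In Python, from workcell import manip, camera, get_calibration, hand_in gives the robot as it stands.
- The arm moves only by the shell command python3 -m pendant 'ROWS' [FORCE]. ROWS is JSON, a list of rows, each a list of 5 numbers: the shift along the tool's x, y, z in units of 40 mm (1.0 is 40 mm), then the turn about the tool's z in units of 6 degrees (1.0 is 6 degrees), then the closure, from 0 (fully open) to 1 (shut). A call has 1 to 5 rows; each row is the pose to reach, as a shift and turn from the pose commanded when the call began, along the tool's axes at that moment; what a row does not reach only later rows make up. A row lasts 1/8 s, in which the tool goes at most 62.5 mm and 10.7 degrees, less where a joint would pass 70% of its speed; a pose out of reach is approached as far as the arm can. A call with a gripper value outside its range is refused whole. The fingers move at their own pace and stop on an object; FORCE is the grip in N (left out, the last holds). Time passes only in rows, so rows that repeat a pose let the fingers close. It gives the time, the measured TCP pose, the force and the opening at its end, in the units of the state.
- manip.get_obs(): the state, without advancing time (a new reading comes with each control period).
- camera(name): name is "scene" or "top" or "wrist"; returns (picture, depth): 384x512x3 uint8, red, green, blue; 384x512 float32, m along the optical axis (not along the pixel's ray), 0 where there is no reading.
- get_calibration(name): a dict with "vfov" (degrees; the focal length in pixels is half the picture's height over the tangent of half this angle, whatever the lens; pixels are square), "cx", "cy" (the principal point, pixels), "position" and "rotation" of the camera in the world. Camera axes: x right, y down, z forward; pixel columns grow to the right and rows downward; lengths in m; the calibration is good to about 2 mm. The wrist camera is an equidistant fisheye: a pixel r from the principal point sees the ray r / f radians off the axis. A picture is of the moment at which its call begins: read the wrist's pose just before it. get_calibration takes no time and is no camera call; for the wrist camera it gives the pose at the moment of the call.
- hand_in(): hands the job in, once; it reports no verdict.
The state is a dict: "clock": time; "joint_pos": joint angles; "joint_velocities": joint speeds; "tau": joint torques, N m; "position": TCP position; "ee_rot": TCP orientation; "ft_force": force on the tool from outside, world axes, zero at the start; "torque": the same for the moment, N m; "grip_width": opening from 0.0 (shut) to 1.0 (fully open).
Only numpy, scipy, OpenCV 4.12 (cv2) and the standard library are available. Lean on these libraries where they do the work, as an engineer would, in place of code of your own. Each camera call takes 0.05 s, during which the arm holds its last target.

## Working session

There is one attempt and no reset: what is moved stays moved. The work goes in short steps, Python scripts to look and compute and a shell command to move; the robot and the scene stay as the last step left them, time stands still between calls to the robot, and variables do not carry over. Pictures are saved under pics/ and viewed, and the job is handed in when it is done.

```bash
ls; mkdir -p pics; python3 - <<'E'
from workcell import manip, camera, get_calibration
import cv2,numpy as np
o=manip.get_obs(); print(o, manip.grip_point_offset)
for n in ["scene","top"]:
    c=get_calibration(n); print(n,c)
    p,d=camera(n); cv2.imwrite(f"pics/{n}0.png",cv2.cvtColor(p,cv2.COLOR_RGB2BGR)); np.save(f"pics/{n}0.npy",d)
E
```

```text
pics
{'clock': 0.0, 'joint_pos': array([-1.18060215,  0.33288571, -0.06470906,  1.46092315,  0.02161605,
        1.34986483, -0.08852649]), 'joint_velocities': array([-0.00034907, -0.00208367, -0.00050346, -0.0001493 ,  0.0017922 ,
       -0.00054788, -0.00185005]), 'tau': array([ 1.16379790e-03, -6.25450444e+01,  4.99126862e-02, -3.91584742e+01,
        1.62856607e-02,  1.02962033e-02,  2.93685912e-05]), 'position': array([0.25059224, 0.57217463, 0.23051598]), 'ee_rot': array([ 2.04931705e-01,  9.78776030e-01, -6.84404600e-04, -1.05168720e-04]), 'ft_force': array([ 0.33744964, -0.71829653, -0.69125056]), 'torque': array([0.04906874, 0.01207708, 0.01730007]), 'grip_width': 1.0017764276740604} -0.0187
scene {'vfov': 45.29309167572844, 'cx': 263.9225106270408, 'cy': 193.0679975311354, 'position': array([ 1.15813248, -0.97809392,  0.91212741]), 'rotation': array([ 0.85933591,  0.22004175, -0.12360088, -0.44479911])}
top {'vfov': 53.3602648546872, 'cx': 253.54830168943195, 'cy': 192.9333755790044, 'position': array([ 0.42819591, -0.01007106,  1.28445012]), 'rotation': array([-0.7040853 ,  0.70691474, -0.03729232,  0.05607776])}
```

View pics/scene0.png

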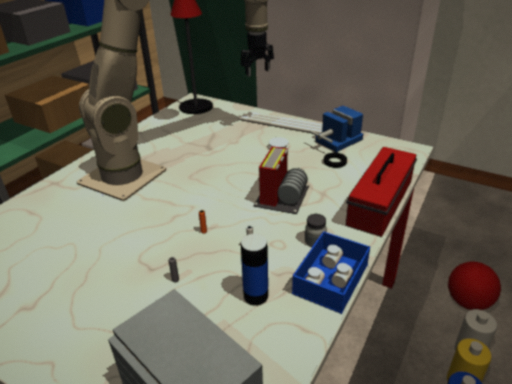

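View pics/top0.png

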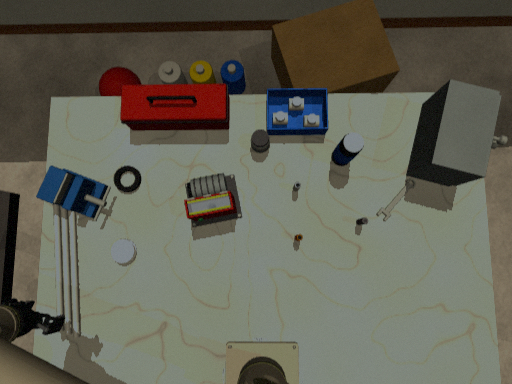

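The scene view shows the spray can at (255,270) with the white nipple's top just behind it at (249,231), orange at (203,222) and grey at (173,269). In the top view the station is near (212,205) and the white nipple near (297,186). I'll enlarge and unproject.

```bash
cat > h.py <<'E'
from workcell import manip, camera, get_calibration
import cv2,numpy as np
from scipy.spatial.transform import Rotation as R
def ray(n,u,v,c=None):
    c=c or get_calibration(n); f=192/np.tan(np.radians(c['vfov']/2))
    x=np.array([u-c['cx'],v-c['cy']])
    if n=='wrist':
        r=np.linalg.norm(x); t=r/f; d=np.array([*(x/max(r,1e-9)*np.sin(t)),np.cos(t)])
    else: d=np.array([x[0]/f,x[1]/f,1.])
    return np.array(c['position']),R.from_quat(c['rotation']).apply(d)
def atz(n,u,v,z,c=None):
    p,d=ray(n,u,v,c); return p+d*(z-p[2])/d[2]
def proj(n,P,c=None):
    c=c or get_calibration(n); f=192/np.tan(np.radians(c['vfov']/2))
    q=R.from_quat(c['rotation']).inv().apply(np.array(P)-c['position'])
    if n=='wrist':
        r=np.hypot(q[0],q[1]); t=np.arctan2(r,q[2]); return np.array([c['cx'],c['cy']])+f*t*q[:2]/max(r,1e-9)
    return np.array([c['cx'],c['cy']])+f*q[:2]/q[2]
E
python3 - <<'E'
from h import *
im=cv2.imread('pics/top0.png')
a=cv2.resize(im[165:235,170:250],None,fx=8,fy=8,interpolation=cv2.INTER_CUBIC)
cv2.imwrite('pics/topst.png',a)
b=cv2.resize(im[170:250,270:370],None,fx=7,fy=7,interpolation=cv2.INTER_CUBIC)
cv2.imwrite('pics/topnip.png',cv2.convertScaleAbs(b,alpha=1.6))
E
```

```text
(no output)
```

View pics/topst.png

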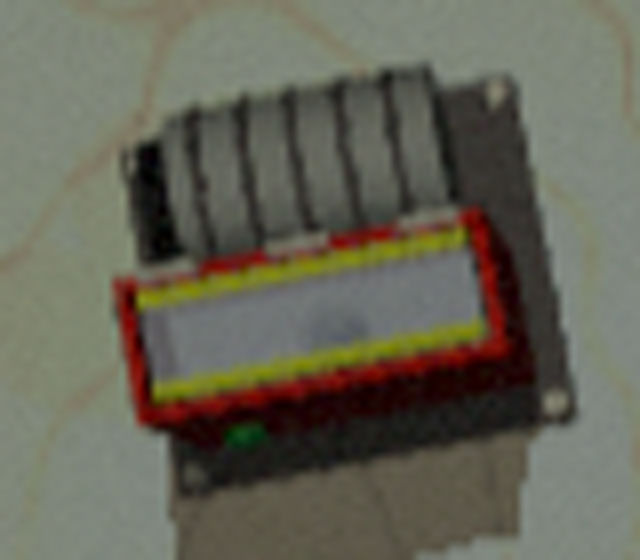

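View pics/topnip.png

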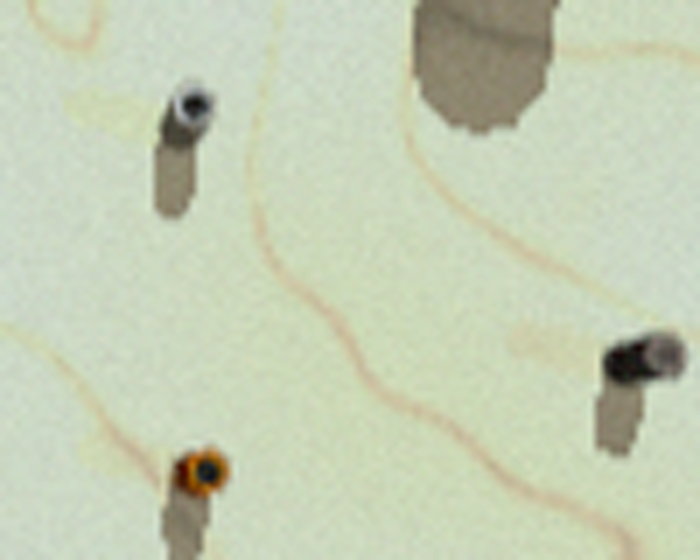

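The station rim's corners in the crop are at (115,280), (480,210), (508,352) and (143,425). The white nipple's top ring is at about (193,105), orange at (208,471) and grey at (664,354) in the nipple crop.

```bash
python3 - <<'E'
from h import *
np.set_printoptions(precision=4,suppress=True)
C=[atz('top',170+(x+.5)/8-.5,165+(y+.5)/8-.5,0.15) for x,y in [(115,280),(480,210),(508,352),(143,425)]]
for c in C: print(c)
print('sides',[np.linalg.norm(C[i]-C[(i+1)%4]) for i in range(4)])
m=np.mean(C,0); ax=(C[0]+C[1]-C[2]-C[3]); yaw=np.arctan2(ax[1],ax[0]); ay=C[0]+C[3]-C[1]-C[2]
print('center',m,np.degrees(yaw),np.degrees(np.arctan2(-ay[0],ay[1])))
# yellow stripes
for x,y in [(137,300),(465,236),(485,330),(152,393)]: print('y',atz('top',170+(x+.5)/8-.5,165+(y+.5)/8-.5,0.15))
for n,x,y in [('white',193,105),('orange',208,471),('grey',664,354)]:
    p=atz('top',270+(x+.5)/7-.5,170+(y+.5)/7-.5,0.08); print(n,p,'scene px',proj('scene',p))
print('mouth scene',proj('scene',m))
d=np.load('pics/top0.npy')
for u,v in [(297,185),(212,205),(299,237)]: print(d[v-1:v+2,u-1:u+2])
print(R.from_quat(manip.get_obs()['ee_rot']).as_matrix())
E
```

```text
[0.5602 0.2292 0.15  ]
[0.5859 0.092  0.15  ]
[0.5324 0.0812 0.15  ]
[0.5057 0.2175 0.15  ]
sides [np.float64(0.13957671778782182), np.float64(0.05461994557369716), np.float64(0.1388717672383602), np.float64(0.055748441003436004)]
center [0.5461 0.155  0.15  ] 11.754326872381888 10.84868776048233
y [0.5526 0.2208 0.15  ]
y [0.5761 0.0976 0.15  ]
y [0.5407 0.0899 0.15  ]
y [0.5176 0.2144 0.15  ]
white [ 0.6144 -0.1169  0.08  ] scene px [249.806  227.6652]
orange [ 0.4492 -0.1208  0.08  ] scene px [201.6034 211.8583]
grey [ 0.5005 -0.3248  0.08  ] scene px [172.22  259.073]
mouth scene [273.7051 157.5551]
[[1.2137 1.21   1.2149]
 [1.2142 1.2106 1.2121]
 [1.2122 1.2141 1.2151]]
[[1.14   1.1453 1.1413]
 [1.1448 1.1409 1.1433]
 [1.1432 1.1421 1.1428]]
[[1.1893 1.1948 1.1921]
 [1.1912 1.1898 1.1915]
 [1.1945 1.1894 1.1906]]
[[-0.916   0.4012 -0.0005]
 [ 0.4012  0.916  -0.0012]
 [-0.     -0.0013 -1.    ]]
```

```bash
cat > go.py <<'E'
from h import *
import sys
# usage: go.py x y z toolY_angle_deg -> units from current measured pose
np.set_printoptions(precision=4,suppress=True)
o=manip.get_obs(); M=R.from_quat(o['ee_rot']).as_matrix()
x,y,z,a=map(float,sys.argv[1:5])
d=M.T@(np.array([x,y,z])-o['position'])
cur=np.degrees(np.arctan2(M[1,1],M[0,1])); t=-(a-cur)
print('units',d/0.04,'turn',t/6,'dist rows',np.linalg.norm(d)/.0625,abs(t)/10.7,'curang',cur)
E
python3 go.py 0.545 0.155 0.30 101.3
python3 - <<'E'
from h import *
c=get_calibration('wrist');o=manip.get_obs()
M=R.from_quat(o['ee_rot'])
print(c, M.inv().apply(c['position']-o['position']), (M.inv()*R.from_quat(c['rotation'])).as_matrix())
E
```

```text
units [-10.9258  -6.6033  -1.7268] turn -5.825022052356502 dist rows 8.244804217822464 3.2663675059943005 curang 66.34986768586099
{'vfov': 65.70646984690485, 'cx': 252.182224995434, 'cy': 191.020244286293, 'position': array([0.18324672, 0.60211594, 0.37249379]), 'rotation': array([0.82807136, 0.54198141, 0.07777942, 0.12043391])} [ 0.07369808  0.00021486 -0.14192917] [[ 8.04498046e-04 -9.58898431e-01 -2.83748396e-01]
 [ 9.99999599e-01  8.83348886e-04 -1.49936136e-04]
 [ 3.94422355e-04 -2.83748161e-01  9.58898757e-01]]
```

```bash
python3 -m pendant '[[0,0,-1,-1,0.5],[-1.4,-0.9,-1.7,-2.5,0.5],[-2.8,-1.7,-1.7,-4,0.5],[-4.2,-2.5,-1.7,-5.8,0.5],[-5.5,-3.3,-1.7,-5.8,0.5]]'; python3 go.py 0.545 0.155 0.30 101.3
```

```text
clock: 0.72
position: [0.3908, 0.3748, 0.2991]
ee_rot: [-0.099, 0.995, 0.0, -0.0]
ft_force: [1.7, 0.1, -0.1]
grip_width: 0.497
units [-2.6983 -6.1455 -0.024 ] turn 0.006327245170093458 dist rows 4.295561746639853 0.0035479879458467987 curang 101.33796347102056
```

```bash
python3 -m pendant '[[-0.6,-1.4,0,0,0.5],[-1.3,-2.8,0,0,0.5],[-2,-4.2,0,0,0.5],[-2.5,-5.6,0,0,0.5],[-2.7,-6.1,0,0,0.5]]'; python3 -m pendant '[[0,0,0,0,0.5],[0,0,0,0,0.5]]'; python3 - <<'E'
from h import *
c=get_calibration('wrist');p,d=camera('wrist')
import pickle; pickle.dump(c,open('pics/w1.pkl','wb')); np.save('pics/w1.npy',d)
b=cv2.cvtColor(p,cv2.COLOR_RGB2BGR); cv2.imwrite('pics/w1.png',b)
cv2.imwrite('pics/w1b.png',cv2.resize(b,(800,600),interpolation=cv2.INTER_CUBIC))
print(proj('wrist',[.545,.155,.15],c))
E
```

```text
clock: 1.35
position: [0.5448, 0.1535, 0.299]
ee_rot: [-0.094, 0.996, -0.001, -0.0]
ft_force: [-0.4, 0.2, -0.1]
grip_width: 0.5
clock: 1.6
position: [0.5426, 0.1593, 0.299]
ee_rot: [-0.098, 0.995, 0.0, -0.0]
ft_force: [-0.1, 0.6, 0.4]
grip_width: 0.503
[246.49928312 180.48863948]
```

View pics/w1b.png

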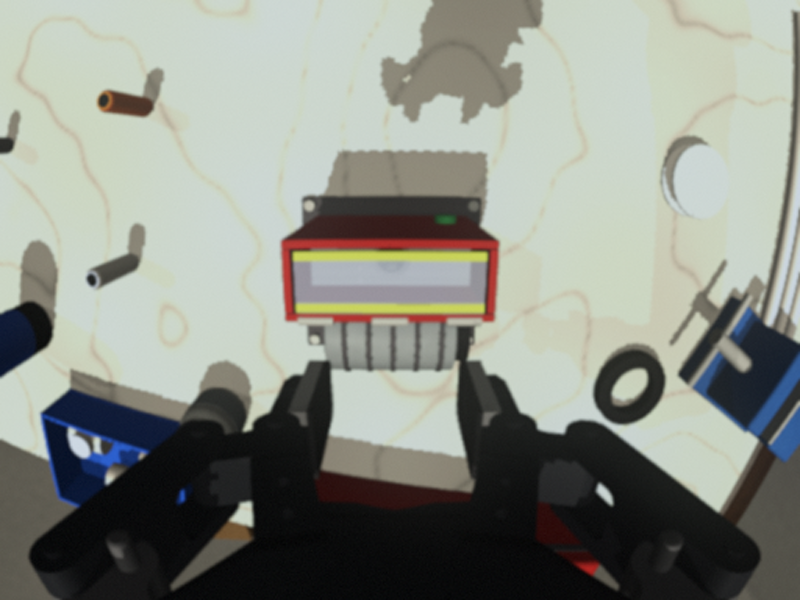

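The wrist view shows the station's rim at about (283-498, 240-322) in the 800-px picture, with white hinge tabs at its bottom edge, which is the far side. The white nipple's top is near (95,279). I'll enlarge both.

```bash
python3 - <<'E'
import cv2
b=cv2.imread('pics/w1.png')
cv2.imwrite('pics/w1c.png',cv2.resize(b[145:215,172:328],None,fx=5,fy=5,interpolation=cv2.INTER_CUBIC))
E
```

```text
(no output)
```

View pics/w1c.png

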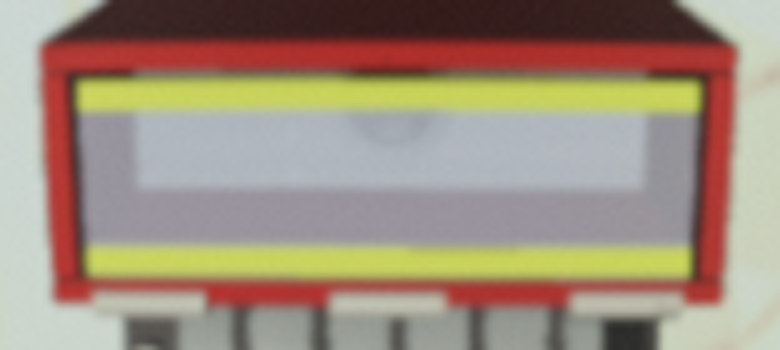

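```bash
python3 - <<'E'
from h import *
import pickle
np.set_printoptions(precision=4,suppress=True)
c=pickle.load(open('pics/w1.pkl','rb'))
def P(x,y,z=.15): return atz('wrist',172+(x+.5)/5-.5,145+(y+.5)/5-.5,z,c)
for nm,L in [('outer',[(42,45),(736,48),(722,300),(56,300)]),('flap',[(77,80),(702,80),(692,277),(86,277)])]:
    C=[P(*l) for l in L]; a=C[3]+C[2]-C[0]-C[1]; b=C[1]+C[2]-C[0]-C[3]; m=np.mean(C,0)
    ya=np.degrees(np.arctan2(b[0],-b[1]))if b[1]<0 else np.degrees(np.arctan2(-b[0],b[1])); 
    u=np.array([np.cos(np.radians(ya)),np.sin(np.radians(ya)),0])
    off=1 if nm=='outer' else 2
    print(nm,m,'sides',[np.linalg.norm(C[i]-C[(i+1)%4]) for i in range(4)],'yawx',np.degrees(np.arctan2(a[1],a[0])),'yawy',ya,'axis',m-u*off/1000)
def W(u,v,z): return atz('wrist',u*.64-.18,v*.64-.18,z,c)
print('white',W(95,279,.08),'orange',W(104,101,.08))
print('bore',P(390,110,.075))
E
```

```text
outer [0.5435 0.1575 0.15  ] sides [np.float64(0.13975594514811593), np.float64(0.05348916956256183), np.float64(0.14024865188513597), np.float64(0.05425527682767674)] yawx 11.135710226749257 yawy 11.145415770185679 axis [0.5426 0.1574 0.15  ]
flap [0.5444 0.1578 0.15  ] sides [np.float64(0.12604156128516497), np.float64(0.04170445398953061), np.float64(0.12658768853628674), np.float64(0.04180972702322327)] yawx 11.006965498611063 yawy 11.27273052453128 axis [0.5425 0.1574 0.15  ]
white [ 0.6107 -0.1103  0.08  ] orange [ 0.448  -0.1171  0.08  ]
bore [0.5457 0.1577 0.075 ]
```

```bash
python3 - <<'E'
from h import *
print('can top',atz('top',353,143,.19),'can base(scene)',atz('scene',256,296,0), 'tin', atz('top',261,137,.085))
E
python3 go.py 0.612 -0.113 0.20 101.2
```

```text
can top [ 0.71920932 -0.27200338  0.19      ] can base(scene) [ 7.20276026e-01 -2.69050251e-01 -1.11022302e-16] tin [ 0.76979252 -0.0027857   0.085     ]
units [-0.371  -7.0232  2.4732] turn 0.01318264364841563 dist rows 4.771312767068301 0.007392136625279793 curang 101.2790958618905
```

```bash
python3 -m pendant '[[-0.1,-1.4,0,0,0.4],[-0.2,-2.8,0,0,0.4],[-0.3,-4.3,0.5,0,0.4],[-0.4,-5.8,1.5,0,0.4],[-0.4,-7,2.2,0,0.4]]'; python3 -m pendant '[[0,0,0,0,0.4],[0,0,0,0,0.4],[0,0,0,0,0.4]]'; python3 - <<'E'
from h import *
c=get_calibration('wrist');p,d=camera('wrist')
import pickle; pickle.dump(c,open('pics/w2.pkl','wb')); np.save('pics/w2.npy',d)
b=cv2.cvtColor(p,cv2.COLOR_RGB2BGR); cv2.imwrite('pics/w2.png',b)
cv2.imwrite('pics/w2b.png',cv2.resize(b,(800,600),interpolation=cv2.INTER_CUBIC))
print(manip.get_obs()['position'])
E
```

```text
clock: 2.28
position: [0.613, -0.1102, 0.2122]
ee_rot: [-0.099, 0.995, 0.0, 0.0]
ft_force: [-0.3, 1.2, 0.9]
grip_width: 0.599
clock: 2.65
position: [0.6131, -0.1084, 0.2139]
ee_rot: [-0.099, 0.995, 0.0, 0.001]
ft_force: [0.0, 0.1, -0.5]
grip_width: 0.595
[ 0.6130211  -0.10864186  0.21394815]
```

View pics/w2b.png

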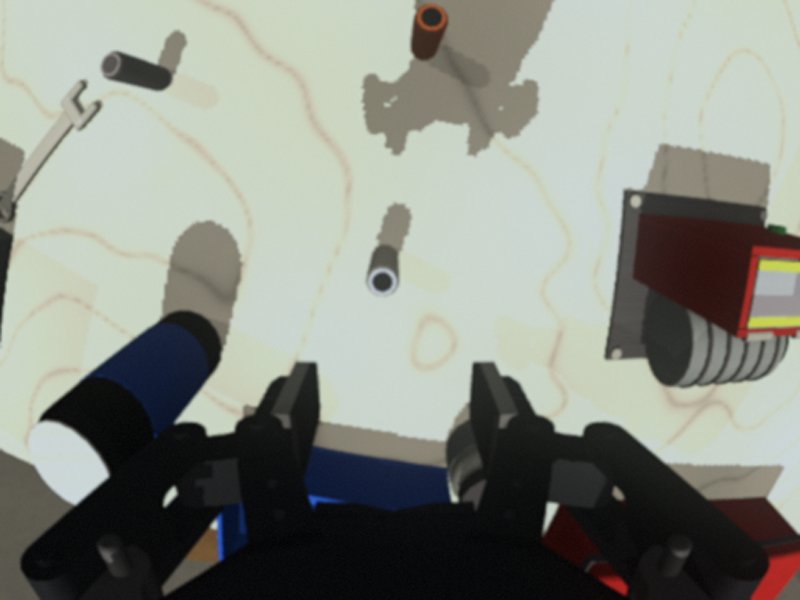

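The white nipple's top ring is at (382,281) in the 800-px picture. It stands between the fingers' path and slightly left, with no obstacles near.

```bash
python3 - <<'E'
from h import *
import pickle
c=pickle.load(open('pics/w2.pkl','rb'))
print(atz('wrist',382*.64-.18,281*.64-.18,.08,c))
E
python3 go.py 0.6125 -0.1135 0.048 101.2
```

```text
[ 0.61151959 -0.11525073  0.08      ]
units [ 0.0431 -0.1187  4.1486] turn 0.018539304173001387 dist rows 2.6563210687366454 0.010395871498879284 curang 101.31123582503801
```

```bash
python3 -m pendant '[[0.06,-0.16,1.2,0,0.4],[0.06,-0.16,2.4,0,0.4],[0.06,-0.16,3.2,0,0.4],[0.06,-0.16,3.8,0,0.4],[0.06,-0.16,4.15,0,0.4]]' 40; python3 -m pendant '[[0,0,0,0,0.4],[0,0,0,0,0.4],[0,0,0,0,0.4]]'; python3 go.py 0.6115 -0.115 0.048 101.2;python3 - <<'E'
from h import *
p,d=camera('wrist')
b=cv2.cvtColor(p,cv2.COLOR_RGB2BGR); cv2.imwrite('pics/w3.png',b)
cv2.imwrite('pics/w3b.png',cv2.resize(b,(800,600),interpolation=cv2.INTER_CUBIC))
E
```

```text
clock: 3.32
position: [0.6113, -0.1162, 0.0464]
ee_rot: [-0.098, 0.995, 0.0, -0.0]
ft_force: [0.2, 0.2, 0.7]
grip_width: 0.6
clock: 3.7
position: [0.6121, -0.1174, 0.0482]
ee_rot: [-0.097, 0.995, -0.0, 0.001]
ft_force: [0.3, -0.3, 0.3]
grip_width: 0.601
units [0.0022 0.0626 0.0058] turn -0.008326974569802323 dist rows 0.04023980400757497 0.004669331534468592 curang 101.15003815258119
```

View pics/w3b.png

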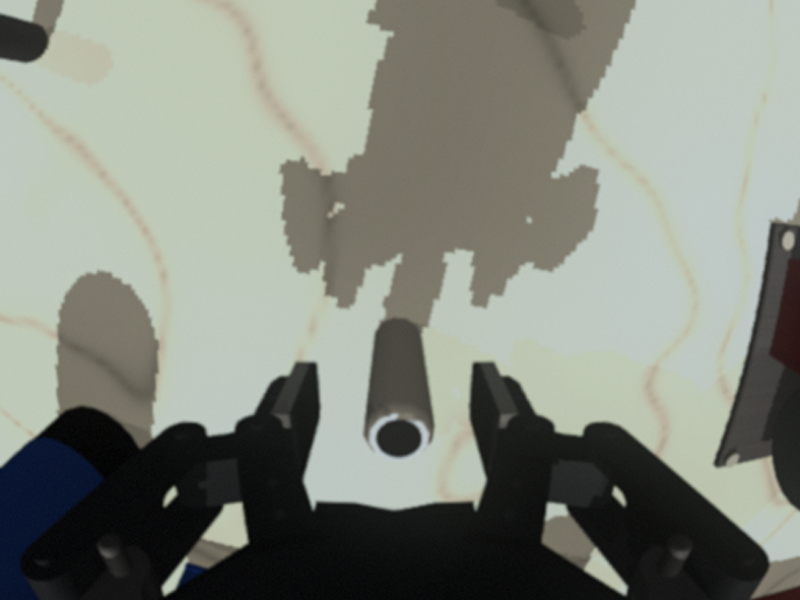

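```bash
python3 - <<'E'
from h import *
c=get_calibration('wrist');o=manip.get_obs();M=R.from_quat(o['ee_rot'])
for q in [(0,0,-.032),(.005,0,-.032),(-.005,0,-.032),(0,0.01,-.032),(0.011,0.0255,-.0187),(-0.011,0.0255,-.0187)]:
    print(q,(proj('wrist',o['position']+M.apply(q),c)+.18)/.64)
E
```

```text
(0, 0, -0.032) [390.4840738 438.4691186]
(0.005, 0, -0.032) [390.43114606 423.5299805 ]
(-0.005, 0, -0.032) [390.53765314 452.79406162]
(0, 0.01, -0.032) [426.14204163 438.28880083]
(0.011, 0.0255, -0.0187) [476.16584221 381.91768243]
(-0.011, 0.0255, -0.0187) [470.89013719 442.76629366]
```

```bash
python3 -m pendant '[[0,0.04,0,0,0.4],[0,0.04,0,0,0.5],[0,0.04,0,0,0.6],[0,0.04,0,0,0.7],[0,0.04,0,0,0.8]]' 40; python3 -m pendant '[[0,0,0,0,1],[0,0,0,0,1],[0,0,0,0,1],[0,0,0,0,1]]' 40
```

```text
clock: 4.38
position: [0.6112, -0.1159, 0.0472]
ee_rot: [-0.097, 0.995, 0.0, 0.0]
ft_force: [-0.0, -0.4, 1.4]
grip_width: 0.23
clock: 4.88
position: [0.6111, -0.1159, 0.0472]
ee_rot: [-0.097, 0.995, 0.0, 0.0]
ft_force: [0.3, -0.1, 2.1]
grip_width: 0.233
```

```bash
python3 -m pendant '[[0,0,-0.3,0,1],[0,0,-1,0,1],[0,0,-2.2,0,1],[0,0,-3.4,0,1],[0,0,-4.6,0,1]]'; python3 -m pendant '[[0,0,-0.6,0,1],[0,0,-0.6,0,1],[0,0,-0.6,0,1]]';python3 - <<'E'
from h import *
p,d=camera('wrist')
b=cv2.cvtColor(p,cv2.COLOR_RGB2BGR); cv2.imwrite('pics/w4.png',b)
cv2.imwrite('pics/w4b.png',cv2.resize(b,(800,600),interpolation=cv2.INTER_CUBIC))
E
python3 go.py 0.5425 0.1574 0.26 101.2
```

```text
clock: 5.5
position: [0.6107, -0.1158, 0.2334]
ee_rot: [-0.097, 0.995, 0.0, 0.0]
ft_force: [-0.0, 1.4, -0.9]
grip_width: 0.234
clock: 5.88
position: [0.6105, -0.1157, 0.2541]
ee_rot: [-0.097, 0.995, 0.0, -0.001]
ft_force: [-0.7, -0.2, -1.8]
grip_width: 0.236
units [ 0.3455  7.0255 -0.1513] turn -0.008035540571157185 dist rows 4.50276753118834 0.004505910600648889 curang 101.15178675657306
```

View pics/w4b.png

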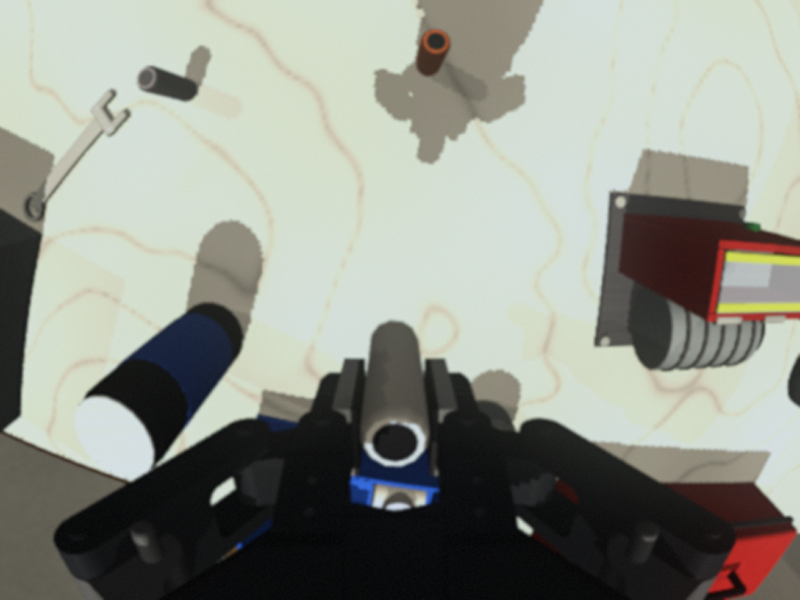

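Nipple is gripped upright: its top ring at (395,441), between the pads. Moving over the station.

```bash
python3 -m pendant '[[0.07,1.4,0,0,1],[0.14,2.8,0,0,1],[0.21,4.2,0,0,1],[0.3,5.6,0,0,1],[0.34,7,0,0,1]]'; python3 -m pendant '[[0,0,0,0,1],[0,0,0,0,1],[0,0,0,0,1],[0,0,0,0,1]]';python3 - <<'E'
from h import *
import pickle
c=get_calibration('wrist');p,d=camera('wrist')
pickle.dump(c,open('pics/w5.pkl','wb'))
b=cv2.cvtColor(p,cv2.COLOR_RGB2BGR); cv2.imwrite('pics/w5.png',b)
cv2.imwrite('pics/w5b.png',cv2.resize(b[130:330,142:372],None,fx=3.4,fy=3,interpolation=cv2.INTER_CUBIC))
E
python3 go.py 0.5425 0.157 0.26 101.2
```

```text
clock: 6.55
position: [0.5423, 0.1578, 0.254]
ee_rot: [-0.097, 0.995, -0.0, -0.001]
ft_force: [0.5, -0.1, -0.7]
grip_width: 0.237
clock: 7.05
position: [0.5439, 0.1551, 0.255]
ee_rot: [-0.096, 0.995, -0.0, -0.0]
ft_force: [0.0, -0.3, -1.1]
grip_width: 0.232
units [ 0.0237  0.0481 -0.1238] turn -0.023367538108641856 dist rows 0.08636336717837202 0.013103292397369267 curang 101.05979477134815
```

View pics/w5b.png

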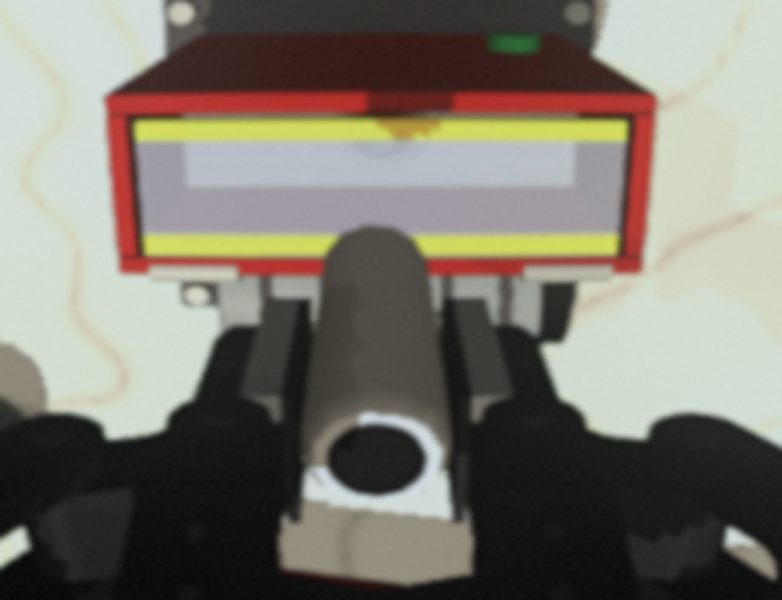

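```bash
python3 - <<'E'
from h import *
import pickle
np.set_printoptions(precision=4,suppress=True)
c=pickle.load(open('pics/w5.pkl','rb')); o=manip.get_obs()
f=lambda x,y:(142+(x+.5)/3.4-.5,130+(y+.5)/3-.5)
a=np.radians(11.2);u=np.array([np.cos(a),np.sin(a),0])
for L,off in [([(108,95),(657,95),(642,272),(120,272)],.001),([(134,119),(629,119),(620,257),(143,257)],.002)]:
    C=[atz('wrist',*f(*l),.15,c) for l in L]; print(np.mean(C,0)-u*off,[np.linalg.norm(C[i]-C[(i+1)%4]) for i in range(4)],np.degrees(np.arctan2(*(C[1]+C[2]-C[0]-C[3])[[0,1]]))-180)
print(o['position'])
# nipple held: near side bottom edge & top ring centre
print(atz('wrist',*f(377,455),o['position'][2]+.033,c))
E
python3 go.py 0.543 0.157 0.207 101.2
```

```text
[0.5426 0.1575 0.15  ] [np.float64(0.13961408118194463), np.float64(0.054811611209016425), np.float64(0.14063040305876232), np.float64(0.05471675988895654)] -191.0970022962761
[0.5427 0.1574 0.15  ] [np.float64(0.12609901199266488), np.float64(0.04260960065740824), np.float64(0.12720400920819402), np.float64(0.042540419672006724)] -191.0932015920693
[0.5438 0.1553 0.255 ]
[0.5434 0.1562 0.288 ]
units [0.0113 0.0458 1.2012] turn -0.023367538108641856 dist rows 0.7693310688502494 0.013103292397369267 curang 101.05979477134815
```

```bash
python3 -m pendant '[[0.01,0.04,0.4,0,1],[0.01,0.04,0.8,0,1],[0.01,0.04,1.1,0,1],[0.01,0.04,1.2,0,1],[0.01,0.04,1.2,0,1]]'; python3 go.py 0.543 0.1566 0.207 101.2
python3 -m pendant '[[0,0,0,0,1],[0,0,0,0,1]]'; python3 go.py 0.543 0.1566 0.207 101.2
```

```text
clock: 7.72
position: [0.5429, 0.1577, 0.207]
ee_rot: [-0.097, 0.995, -0.0, -0.0]
ft_force: [-0.8, -0.7, -0.9]
grip_width: 0.233
units [ 0.0024 -0.0275 -0.0008] turn -0.009206717682727591 dist rows 0.017698181399235322 0.005162645429566874 curang 101.14475969390364
clock: 7.98
position: [0.5431, 0.1578, 0.2076]
ee_rot: [-0.097, 0.995, 0.0, 0.0]
ft_force: [0.2, 0.4, -1.0]
grip_width: 0.234
units [ 0.0088 -0.0296  0.0155] turn -0.008199399929075923 dist rows 0.022118285040741325 0.004597794352752854 curang 101.15080360042555
```

```bash
python3 -m pendant '[[0,-0.03,0.15,0,1],[0,-0.03,0.3,0,1],[0,-0.03,0.45,0,1],[0,-0.03,0.6,0,1],[0,-0.03,0.75,0,1]]'; python3 -m pendant '[[0,0,0.15,0,1],[0,0,0.3,0,1],[0,0,0.45,0,1],[0,0,0.6,0,1],[0,0,0.75,0,1]]'; python3 - <<'E'
from h import *
import pickle
c=get_calibration('wrist');p,d=camera('wrist')
b=cv2.cvtColor(p,cv2.COLOR_RGB2BGR); cv2.imwrite('pics/w6.png',b)
cv2.imwrite('pics/w6b.png',cv2.resize(b[130:330,142:372],None,fx=3.4,fy=3,interpolation=cv2.INTER_CUBIC))
p,d=camera('scene')
b=cv2.cvtColor(p,cv2.COLOR_RGB2BGR);cv2.imwrite('pics/s6.png',cv2.resize(b[60:220,180:380],None,fx=4,fy=3.75,interpolation=cv2.INTER_CUBIC))
print(manip.get_obs()['position'],manip.get_obs()['ft_force'])
E
```

```text
clock: 8.6
position: [0.5429, 0.1566, 0.1767]
ee_rot: [-0.097, 0.995, 0.0, -0.0]
ft_force: [-1.8, -1.0, 1.1]
grip_width: 0.233
clock: 9.22
position: [0.543, 0.1565, 0.1466]
ee_rot: [-0.097, 0.995, 0.0, -0.0]
ft_force: [-2.1, -0.8, 0.5]
grip_width: 0.227
[0.54255966 0.15642399 0.14617912] [-0.97174343 -0.2926214  -1.89782598]
```

View pics/w6b.png

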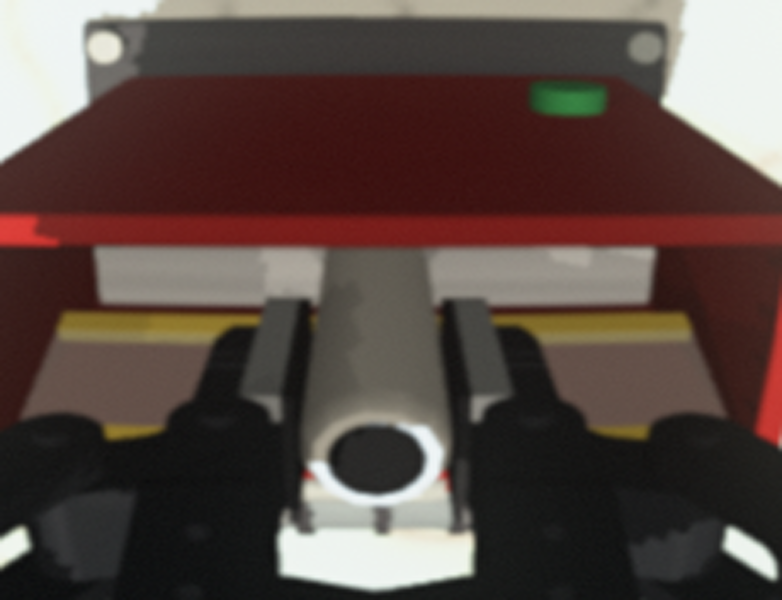

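View pics/s6.png

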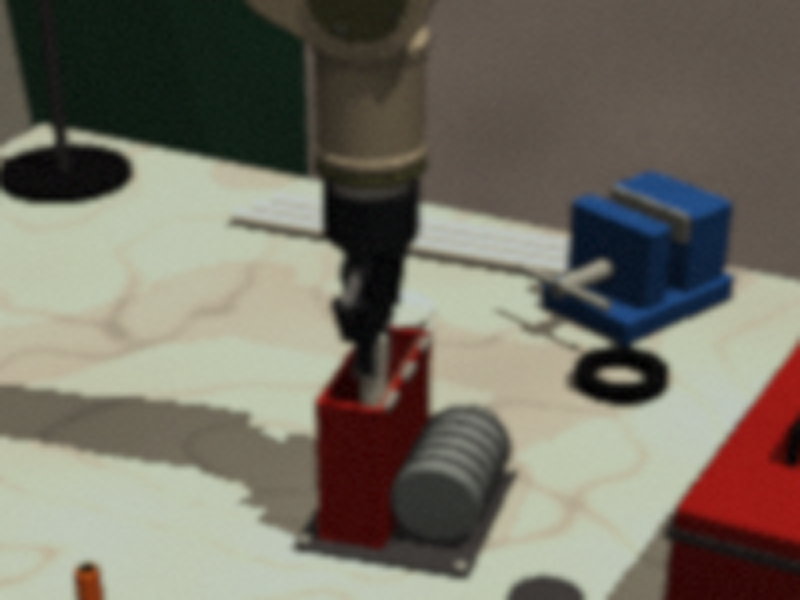

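The flap is pushed open behind the nipple, with its yellow free edge at row 325 at the sides. The nipple is centred, and side forces are about 2 N. Continuing down to the bore.

```bash
python3 -m pendant '[[0,0,0.12,0,1],[0,0,0.24,0,1],[0,0,0.36,0,1],[0,0,0.48,0,1],[0,0,0.6,0,1]]'; python3 -m pendant '[[0,0,0.06,0,1],[0,0,0.12,0,1],[0,0,0.18,0,1],[0,0,0.24,0,1],[0,0,0.24,0,1]]'
```

```text
clock: 9.95
position: [0.5431, 0.1566, 0.1228]
ee_rot: [-0.097, 0.995, 0.0, 0.0]
ft_force: [-0.7, -0.3, -0.6]
grip_width: 0.233
clock: 10.58
position: [0.5429, 0.1565, 0.1133]
ee_rot: [-0.097, 0.995, -0.0, -0.0]
ft_force: [-1.7, 0.1, -0.8]
grip_width: 0.233
```

Bottom end is about 9 mm into the bore without resistance. Continuing past the jaw.

```bash
python3 -m pendant '[[0,0,0.06,0,1],[0,0,0.12,0,1],[0,0,0.18,0,1],[0,0,0.24,0,1],[0,0,0.3,0,1]]'; python3 -m pendant '[[0,0,0.06,0,1],[0,0,0.12,0,1],[0,0,0.18,0,1],[0,0,0.24,0,1],[0,0,0.3,0,1]]';  python3 -m pendant '[[0,0,0.03,0,1],[0,0,0.06,0,1],[0,0,0.09,0,1],[0,0,0.12,0,1],[0,0,0.12,0,1]]'
```

```text
clock: 11.2
position: [0.5429, 0.1566, 0.1014]
ee_rot: [-0.097, 0.995, 0.0, -0.0]
ft_force: [-4.2, -0.6, 1.6]
grip_width: 0.236
clock: 11.82
position: [0.543, 0.1565, 0.0893]
ee_rot: [-0.097, 0.995, -0.0, -0.0]
ft_force: [-4.4, -0.5, 1.7]
grip_width: 0.237
clock: 12.45
position: [0.5429, 0.1565, 0.0845]
ee_rot: [-0.097, 0.995, -0.0, -0.0]
ft_force: [-4.6, -0.8, -0.4]
grip_width: 0.232
```

Drag reads about 2–3 N and the bottom is past the jaw (≈113 mm below rim). The nipple top is ≈33 mm below the rim. Releasing partially and rising just above the top.

```bash
python3 -m pendant '[[0,0,0,0,0.7],[0,0,0,0,0.62],[0,0,0,0,0.58],[0,0,0,0,0.58],[0,0,0,0,0.58]]'; python3 -m pendant '[[0,0,-0.2,0,0.58],[0,0,-0.4,0,0.58],[0,0,-0.6,0,0.58],[0,0,-0.8,0,0.58],[0,0,-0.9,0,0.58]]'; python3 -m pendant '[[0,0,0,0,0.58],[0,0,0,0,0.58]]'; python3 - <<'E'
from h import *
c=get_calibration('wrist');p,d=camera('wrist')
b=cv2.cvtColor(p,cv2.COLOR_RGB2BGR); cv2.imwrite('pics/w7.png',b)
cv2.imwrite('pics/w7b.png',cv2.resize(b[130:330,142:372],None,fx=3.4,fy=3,interpolation=cv2.INTER_CUBIC))
o=manip.get_obs();print(o['position'],o['ft_force'])
P=np.array([.543,.1566,0])
for z in (.117,.113): print(z,[(proj('wrist',P+[0,0,z],c)-[142,130])*[3.4,3]])
E
```

```text
clock: 13.08
position: [0.5434, 0.1566, 0.0849]
ee_rot: [-0.097, 0.995, 0.0, 0.0]
ft_force: [0.1, 0.1, 0.1]
grip_width: 0.421
clock: 13.7
position: [0.5434, 0.1567, 0.1216]
ee_rot: [-0.097, 0.995, 0.0, 0.0]
ft_force: [0.1, -0.1, -0.6]
grip_width: 0.418
clock: 13.95
position: [0.543, 0.1565, 0.1205]
ee_rot: [-0.097, 0.995, -0.0, -0.0]
ft_force: [-0.2, 0.5, -0.2]
grip_width: 0.421
[0.54294052 0.15652635 0.12041354] [-0.44472005  0.26194322 -1.19169767]
0.117 [array([368.4115184 , 343.64057397])]
0.113 [array([368.55808498, 333.98670343])]
```

View pics/w7b.png

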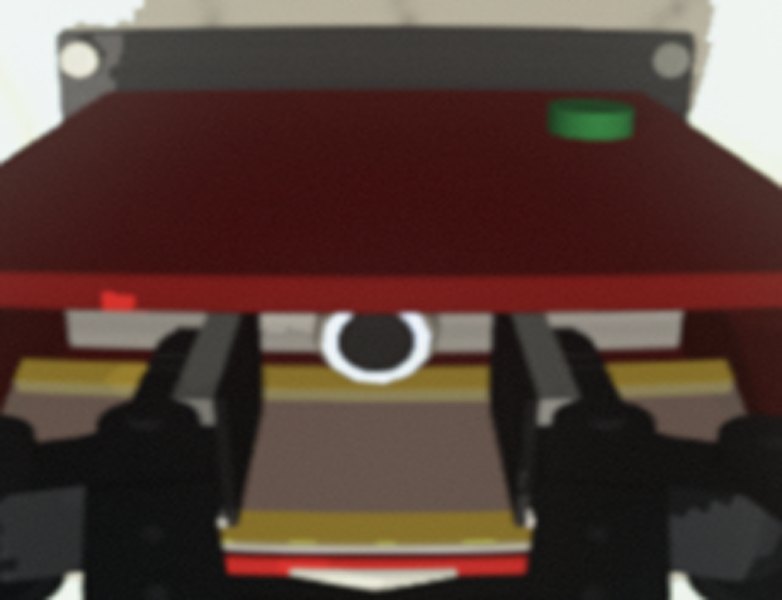

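The nipple stands in the bore with its top ring at (376,342), as expected for ≈33 mm below the rim. The flap is held open behind it. Shutting the fingertips above the nipple.

```bash
python3 -m pendant '[[0,0,0,0,0.7],[0,0,0,0,0.8],[0,0,0,0,0.9],[0,0,0,0,1],[0,0,0,0,1]]' 40; python3 -m pendant '[[0,0,0,0,1],[0,0,0,0,1],[0,0,0,0,1]]'; python3 - <<'E'
from h import *
c=get_calibration('wrist');p,d=camera('wrist')
b=cv2.cvtColor(p,cv2.COLOR_RGB2BGR); cv2.imwrite('pics/w8.png',b)
cv2.imwrite('pics/w8b.png',cv2.resize(b[130:330,142:372],None,fx=3.4,fy=3,interpolation=cv2.INTER_CUBIC))
E
```

```text
clock: 14.62
position: [0.5431, 0.1566, 0.1207]
ee_rot: [-0.097, 0.995, 0.0, 0.0]
ft_force: [0.3, 0.1, 0.5]
grip_width: -0.001
clock: 15.0
position: [0.5431, 0.1566, 0.1208]
ee_rot: [-0.097, 0.995, 0.0, 0.0]
ft_force: [-0.1, 0.2, -0.3]
grip_width: -0.002
```

View pics/w8b.png

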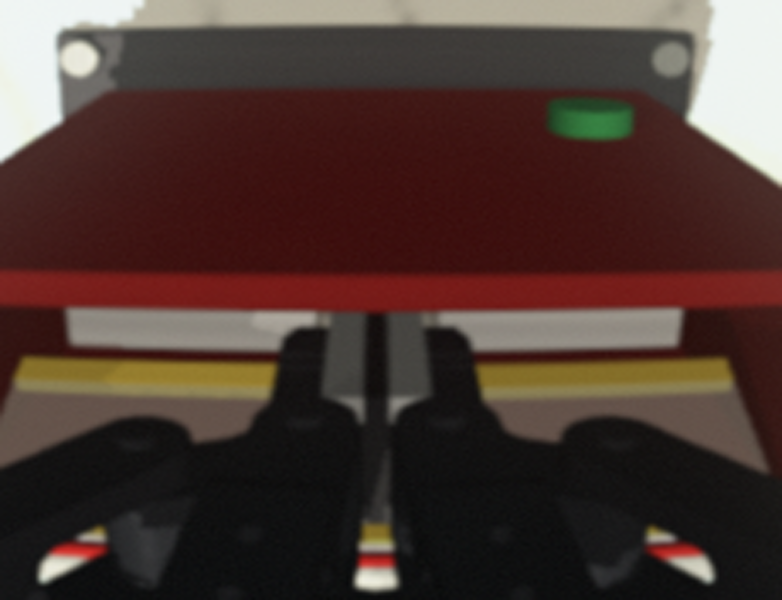

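```bash
cat > rd.py <<'E'
from h import *
F=[];Z=[]
for i in range(8):
    camera('top'); o=manip.get_obs(); F.append(o['ft_force']); Z.append(o['position'][2])
F=np.array(F); print('F',F.mean(0).round(2),'sd',F[:,2].std().round(2),'z',round(float(np.mean(Z)),5),round(float(o['clock']),2))
E
python3 rd.py
python3 -m pendant '[[0,0,0.03,0,1],[0,0,0.06,0,1],[0,0,0.09,0,1],[0,0,0.12,0,1],[0,0,0.15,0,1]]'; python3 rd.py;  python3 -m pendant '[[0,0,0.02,0,1],[0,0,0.04,0,1],[0,0,0.06,0,1],[0,0,0.08,0,1],[0,0,0.1,0,1]]'; python3 rd.py
```

```text
F [-0.09  0.21  0.01] sd 0.65 z 0.12074 15.45
clock: 16.08
position: [0.5433, 0.1566, 0.1149]
ee_rot: [-0.097, 0.995, 0.0, 0.0]
ft_force: [-0.3, -0.4, 3.0]
grip_width: 0.002
F [ 0.32 -0.1   0.97] sd 0.56 z 0.11464 16.48
clock: 17.1
position: [0.5431, 0.1566, 0.1107]
ee_rot: [-0.097, 0.995, 0.0, 0.0]
ft_force: [-0.3, -0.6, 2.6]
grip_width: -0.003
F [ 0.42 -0.    1.49] sd 0.59 z 0.11061 17.5
```

```bash
for i in 1; do python3 -m pendant '[[0,0,0.015,0,1],[0,0,0.03,0,1]]'; python3 -m pendant '[[0,0,0.015,0,1],[0,0,0.03,0,1]]';python3 -m pendant '[[0,0,0.015,0,1],[0,0,0.03,0,1]]'; done | egrep 'pos|force|clock'
```

```text
clock: 17.75
position: [0.5432, 0.1566, 0.1097]
ft_force: [-0.5, -0.2, 3.2]
clock: 18.0
position: [0.5432, 0.1566, 0.1084]
ft_force: [-0.3, 1.0, 3.1]
clock: 18.25
position: [0.5432, 0.1566, 0.1071]
ft_force: [0.3, -0.2, 3.2]
```

```bash
(python3 -m pendant '[[0,0,0.012,0,1],[0,0,0.025,0,1]]'; python3 -m pendant '[[0,0,0.012,0,1],[0,0,0.025,0,1]]')| egrep 'pos|force|clock'
```

```text
clock: 18.5
position: [0.5431, 0.1566, 0.1061]
ft_force: [0.3, 0.2, 3.5]
clock: 18.75
position: [0.5431, 0.1566, 0.1051]
ft_force: [0.5, -0.4, 3.7]
```

```bash
(python3 -m pendant '[[0,0,0.012,0,1],[0,0,0.025,0,1]]'; python3 -m pendant '[[0,0,0.012,0,1],[0,0,0.025,0,1]]')| egrep 'pos|force|clock'
```

```text
clock: 19.0
position: [0.5431, 0.1566, 0.1041]
ft_force: [-0.1, -1.1, 2.4]
clock: 19.25
position: [0.5431, 0.1566, 0.1031]
ft_force: [0.5, 0.8, 3.4]
```

```bash
(python3 -m pendant '[[0,0,0.012,0,1],[0,0,0.025,0,1]]'; python3 -m pendant '[[0,0,0.012,0,1],[0,0,0.025,0,1]]')| egrep 'pos|force|clock'
```

```text
clock: 19.5
position: [0.5431, 0.1565, 0.1021]
ft_force: [-0.4, -0.2, 3.3]
clock: 19.75
position: [0.5431, 0.1566, 0.1012]
ft_force: [-0.8, 0.5, 5.6]
```

```bash
python3 -m pendant '[[0,0,0.006,0,1],[0,0,0.012,0,1]]'| egrep 'pos|force|clock'; python3 -m pendant '[[0,0,0.006,0,1]]'| egrep 'pos|force|clock'
```

```text
clock: 20.0
position: [0.5432, 0.1566, 0.1009]
ft_force: [-1.1, -0.3, 6.7]
clock: 20.12
position: [0.5432, 0.1566, 0.1007]
ft_force: [-0.5, -1.3, 5.9]
```

```bash
python3 rd.py; python3 -m pendant '[[0,0,0.006,0,1],[0,0,0.012,0,1]]'| egrep 'pos|force|clock';  python3 rd.py
```

```text
F [-1.33 -0.99  6.37] sd 0.35 z 0.10069 20.52
clock: 20.78
position: [0.5432, 0.1566, 0.1004]
ft_force: [-1.6, -1.4, 8.2]
F [-2.3  -0.93  7.59] sd 0.5 z 0.10037 21.18
```

```bash
python3 -m pendant '[[0,0,0.006,0,1],[0,0,0.012,0,1]]'| egrep 'pos|force|clock';  python3 rd.py;  python3 -m pendant '[[0,0,0.005,0,1],[0,0,0.01,0,1]]'| egrep 'pos|force|clock';  python3 rd.py
```

```text
clock: 21.42
position: [0.5433, 0.1566, 0.1001]
ft_force: [-2.9, -2.0, 8.8]
F [-2.13 -0.85  8.87] sd 0.44 z 0.10005 21.82
clock: 22.08
position: [0.5434, 0.1567, 0.0998]
ft_force: [-2.8, -0.1, 9.7]
F [-2.33 -1.06 10.42] sd 0.43 z 0.09983 22.48
```

```bash
python3 -m pendant '[[0,0,0.005,0,1],[0,0,0.01,0,1]]'| egrep 'pos|force|clock';  python3 rd.py
```

```text
clock: 22.72
position: [0.5435, 0.1567, 0.0996]
ft_force: [-2.2, -0.2, 11.3]
F [-2.61 -1.13 11.41] sd 0.8 z 0.09959 23.12
```

```bash
python3 -m pendant '[[0,0,0.006,0,1],[0,0,0.006,0,1]]'| egrep 'pos|force|clock';  python3 rd.py
```

```text
clock: 23.38
position: [0.5436, 0.1567, 0.0994]
ft_force: [-2.7, -0.8, 11.7]
F [-2.86 -1.42 12.06] sd 0.3 z 0.09945 23.77
```

Push is 12.1 N against a 3.2 N moving drag, so ≈8.9 N on the seat. It is confirmed by ~4.7 N/mm stiffness over the last stretch. Drawing the hand out straight up.

```bash
(python3 -m pendant '[[0,0,-0.02,0,1],[0,0,-0.06,0,1],[0,0,-0.15,0,1],[0,0,-0.3,0,1],[0,0,-0.45,0,1]]'; python3 -m pendant '[[0,0,-0.2,0,1],[0,0,-0.4,0,1],[0,0,-0.6,0,1],[0,0,-0.8,0,1],[0,0,-1,0,1]]';python3 -m pendant '[[0,0,-0.4,0,1],[0,0,-0.8,0,1],[0,0,-1.3,0,1],[0,0,-1.9,0,1],[0,0,-2.5,0,1]]';python3 -m pendant '[[0,0,0,0,1],[0,0,0,0,1],[0,0,0,0,1],[0,0,0,0,1]]')| egrep 'pos|force|clock'; python3 - <<'E'
from h import *
c=get_calibration('wrist');p,d=camera('wrist')
b=cv2.cvtColor(p,cv2.COLOR_RGB2BGR); cv2.imwrite('pics/w9.png',b)
cv2.imwrite('pics/w9b.png',cv2.resize(b[110:310,142:372],None,fx=3.4,fy=3,interpolation=cv2.INTER_CUBIC))
p,d=camera('scene')
b=cv2.cvtColor(p,cv2.COLOR_RGB2BGR);cv2.imwrite('pics/s9.png',cv2.resize(b[120:220,220:340],None,fx=6,fy=6,interpolation=cv2.INTER_CUBIC))
E
```

```text
clock: 24.4
position: [0.5429, 0.1566, 0.1167]
ft_force: [-2.3, -0.6, -0.4]
clock: 25.02
position: [0.5435, 0.1567, 0.1572]
ft_force: [0.1, -0.6, -0.6]
clock: 25.65
position: [0.5432, 0.1565, 0.2582]
ft_force: [1.0, -0.8, 0.6]
clock: 26.15
position: [0.5429, 0.1565, 0.2558]
ft_force: [-0.4, 0.4, 0.6]
```

View pics/w9b.png

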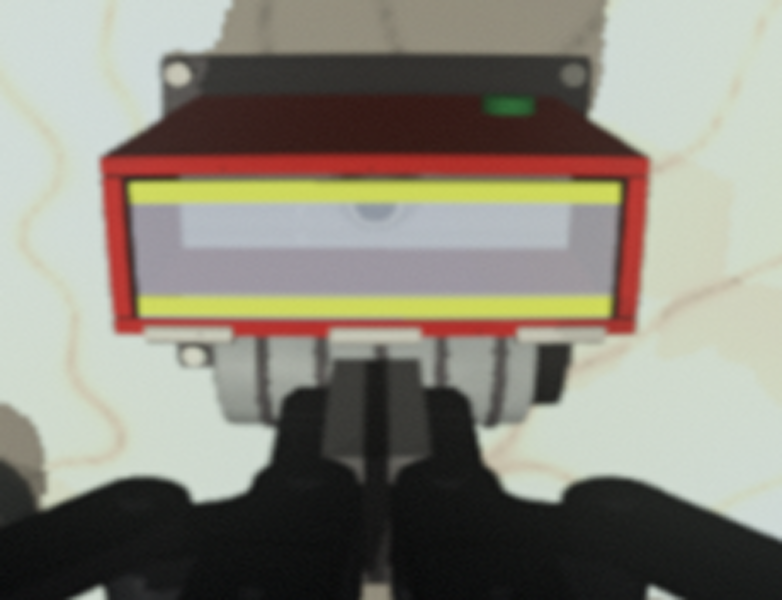

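View pics/s9.png

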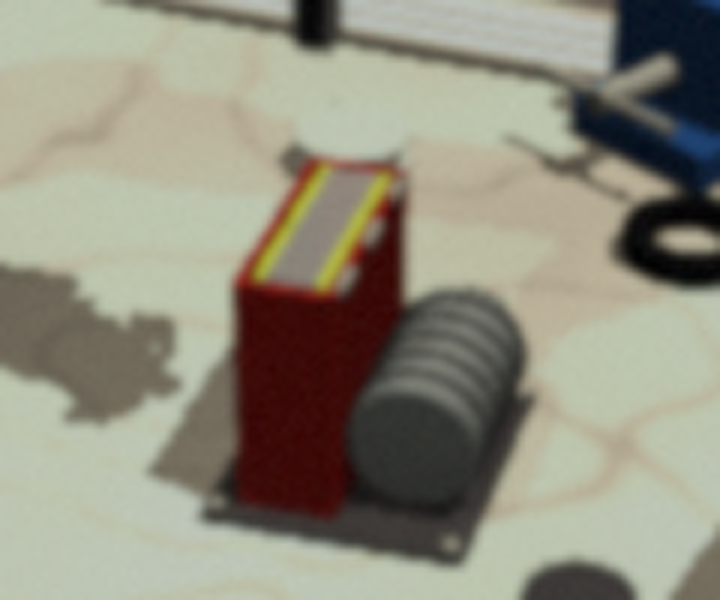

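The flap is fully shut: its stripes are level with the rim, at rows 192 and 306 in the wrist view, as before loading. The nipple's end shows through it at (376,210). The hand is well clear and nothing else was touched.

```bash
python3 -c "
from workcell import hand_in; print(hand_in())"
```

```text
the job is handed in; nothing more can be done
None
```

The white nipple is home in the red station and the job is handed in at about 26 s; `hand_in()` gave no verdict.

- **Insertion:** I carried the nipple upright through the flap and released it in the bore just past the spring jaw. I then pressed it home with shut fingertips and drew the hand straight out.
- **Seat push:** The final push was about 12.1 N. The drag measured while moving was about 3.2 N, so roughly 8.9 N was on the seat. The force rose at about 4.7 N/mm over the last stretch, as expected for the seat spring.
- **Uncertainty in the push:** With the arm held still, drag read only 1 to 1.5 N. That, and the spread in where the seat was first felt, would put the seat force at up to about 11 N, still within 8 to 11 N.
- **Nipple depth:** Its top was about 50 mm below the rim at full push, clear of the flap's sweep.
- **Flap:** The last wrist and scene pictures show it fully shut, level with the rim, with the nipple visible beneath it. The wrist-force readings I took on the way in and out never passed about 5 N sideways. The flap's own load cannot be read directly.
- **Other objects:** The hand did not go near the other items, but I did not re-measure their positions at the end.

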